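# Set the throttle valve: shut to its stop, then two turns open, hand kept on the crank

### The arm

A 7-joint arm with a two-finger parallel gripper is mounted at the origin on a cart in front of the work surface, level with it; the furniture and walls round the work are solid. World frame = base frame: x ahead of the robot, y to its left, z up, the work surface at z = 0. Lengths are in mm, angles in rad, forces in N, time in s.
With the tool pointing down it reaches from about 400 to 875 mm from the base axis. Payload 4.4 kg.
Tool frame: the origin (TCP) lies where the fingers leave the gripper's body, on its centre line; the fingertips stand 73 mm ahead of it and the grasp point (between the pads) lies 54 mm ahead of it; z points along the fingers, y is the line along which they close (so a half turn about z gives the same grasp; the last joint's range is limited). The gripper opens to 85 mm and grips with 20 to 120 N. Pads are 22 mm wide; open, the fingers measure 114 mm over their backs; the gripper's body (76 mm by 85 mm) begins 54 mm behind the grasp point. The pads swing forward as they close: fully open they stand 13 mm farther back than shut.
Start: joints at [-1.403, 0.628, 0.038, 1.517, -0.027, 0.996, -0.02], TCP at [150.566, 632.334, 303.913] pointing down, gripper open.
Joint ranges: [-3.06, 3.06], [-0.37, 2.12], [-1.25, 1.32], [0.18, 2.47], [-1.1, 4.24], [0.23, 1.98], [-2.94, 2.94]. Speed limits (rad/s): [2.57, 2.57, 3.14, 3.14, 3.14, 3.14, 3.14].

### API

Orientations are given as [roll, pitch, yaw] about the fixed x, y, z axes, in that order (R = Rz(yaw) Ry(pitch) Rx(roll)).
In Python, from cell import ctrl gives the robot as it stands.
- The arm moves only by the tool send_rows, never from a script. Its argument "rows" is a list that holds one entry, the list of rows, each a list of 6 numbers: the shift along the tool's x, y, z in cm, then the turn, a rotation vector about the tool's x, y, z in rad. In form: [[[tx, ty, tz, wx, wy, wz], ...]]. A call has 1 to 10 rows; each row is the pose to reach, as a shift and turn from the pose commanded when the call began, along the tool's axes at that moment; what a row does not reach only later rows make up. A row lasts 1/10 s, in which the tool goes at most 50 mm and 8.59 degrees, less where a joint would pass 70% of its speed; a pose out of reach is approached as far as the arm can. A call with a gripper value outside its range is refused whole. "grip" is the closure in counts, from 0 (fully open) to 255 (shut), set as the call begins (left out, the last holds). The fingers move at their own pace and stop on an object; the grip force is fixed at half the most. Time passes only in rows, so rows that repeat a pose let the fingers close. It gives the time, the measured TCP pose, the force, the opening and the grip force at its end, in the units of the state.
- ctrl.read_state(): the state, without advancing time (a new reading comes with each control period).
- ctrl.get_image(name): name is "side" or "top" or "wrist"; returns a dict with "pixels" (420x560x3 uint8, red, green, blue), "fx", "fy", "cx", "cy" (pixels), "extrinsics" (4x4, takes a point from camera to world coordinates); the wrist camera has in their place "mount" (4x4, takes a point from camera to tool coordinates, whose origin is the TCP and whose axes are the flange's). Camera axes: x right, y up, looking along -z (the intrinsics and any distortion apply to the point x, -y, -z); pixel columns grow to the right and rows downward; lengths in mm; the calibration is good to about 2 mm. A picture is of the moment at which its call begins: read the wrist's pose just before it. There is no depth.
- ctrl.finish_job(): hands the job in; it is judged then, once.
The state is a dict: "clock": time; "qpos": joint angles; "qd": joint speeds; "tau": joint torques, N m; "eef_pos": TCP position; "tool_rot": TCP orientation; "force": force on the tool from outside, world axes, zero at the start; "torque": the same for the moment, N m; "width": finger opening in mm; "gripper_force": force on a finger pad.
Only numpy, scipy, OpenCV 4.12 (cv2) and the standard library are available. Lean on these libraries where they do the work, as an engineer would, in place of code of your own. Each camera call takes 0.05 s, during which the arm holds its last target. There are 200 camera calls.

### The job

Take the crank handle of the hand-wheel valve and close the valve clockwise until it comes up against its stop, then back it off (counter-clockwise) exactly two full turns. Finish while still gripping the crank handle at that setting: do not let go at the end. Leave the tape roll, pliers and spanner beside the valve where they lie.

Things in the scene. Friction and masses are not known exactly. Their poses are not given: they have to be found in the camera images.
- valve_stand: Brass valve on a dark steel base plate (110 x 200 x 8 mm) bolted to the bench: cannot move during a run, but stands elsewhere and turned (up to 0.3 rad) in each. Origin: centre of the plate's underside, on the bench; z up; the pipe runs along its y axis (ends at +-100 mm, pipe axis 48 mm up, everything below the wheel within 35 mm of the z axis or lower than 75 mm); the valve stem and wheel turn about its z axis.
- wheel_hub (a point): Centre of the grey hand wheel, on its axis, 118 mm above the bench. The wheel is level: a round rim (110 mm diameter at the rim's centre line, 11 mm thick) with three spokes; hub nut and the brass stem in it reach at most 20 mm above this point (the stem rises 3 mm per turn opened).
- valve_wheel (a joint): Angle of the hand wheel in rad, 0 = closed, against its stop; grows as it opens, counter-clockwise seen from above; 6.283 is one turn. Range 0 to 22 (3.5 turns). At the start it is anywhere from 2.5 to 8. It stays where it is left and takes about 2 to 4 N at the handle to turn. At 0 (and at every full turn) the crank handle lies on the stand's -x side of the hub; at angle q it is turned by q counter-clockwise from there.
- handle_grip (a point): Middle of the upright black crank handle on the wheel rim: a round, vertical post 20 mm in diameter, 55 mm from the wheel's axis, from 126 to 188 mm above the bench (62 mm long); this point is on its axis, 160 mm above the bench. The handle spins freely about its own vertical axis, so it can be gripped from above and carried round in a circle without turning the hand.
- crank_handle: The same crank handle as a solid. Origin: centre of its lower end, 34 mm below handle_grip; z up along the handle.
- masking_tape: Roll of masking tape lying flat, 104 mm across, 25 mm high, loose, about 0.2 m left of the valve. Origin: centre of its underside.
- pliers: Pliers with blue handles lying flat, 59 x 182 x 16 mm, loose, about 0.22 m right of the valve. Origin: centre of the underside; long side along its y.
- spanner: Combination spanner lying flat, 43 x 235 x 9 mm, loose, about 0.25 m right of the valve, nearer the robot than the pliers. Origin: centre of the underside; long side along its y.

How it is judged:
By the outcome, as a careful person would: the job done as asked, in the order asked, and still so for the second after the job is handed in, while the arm keeps its last pose, push and grip.
It also fails if it takes over 67 s, if anything falls off the work surface, if the arm or the gripper's body presses on something with over 40 N, if the wrist force passes 120 N, or if a joint passes its speed limit or range.

## Working session

There is one attempt and no reset: what is moved stays moved. The work goes in short steps, Python scripts to look and compute and a tool call to move; the robot and the scene stay as the last step left them, time stands still between calls to the robot, and variables do not carry over. Pictures are saved under pics/ and viewed, at most 10 in all, crops included, and the job is handed in when it is done.

Besides the shell and the picture viewer there is one more tool, called by a JSON object that holds its "method" and its "body", one argument or row to a line. send_rows: Moves the arm, as the interface text tells. Its arguments: {"type":"object","properties":{"rows":{"type":"array","items":{"type":"array","items":{"type":"array","items":{"type":"number"}}}},"grip":{"type":"number"}},"required":["rows"]}

```bash
mkdir -p pics; ls
cat > h.py <<'E'
import numpy as np, cv2
from cell import ctrl
def snap(n,f):
    s=ctrl.read_state(); im=ctrl.get_image(n); cv2.imwrite('pics/'+f,im['pixels'][:,:,::-1]); np.save('pics/'+f+'.npy',{k:v for k,v in im.items() if k!='pixels'},allow_pickle=True); return s,im
def ray(im,u,v,z,E=None):
    E=np.array(im['extrinsics']) if E is None else E
    d=E[:3,:3]@np.array([(u-im['cx'])/im['fx'],-(v-im['cy'])/im['fy'],-1]); o=E[:3,3]
    return o+d*(z-o[2])/d[2]
def proj(im,p):
    E=np.linalg.inv(np.array(im['extrinsics'])); q=E[:3,:3]@np.array(p,float)+E[:3,3]
    return im['cx']+im['fx']*q[0]/-q[2], im['cy']+im['fy']*q[1]/q[2]
E
python3 - <<'E'
from h import *
for n in('top','side'):
    s,im=snap(n,n+'1.png'); print({k:np.round(v,3).tolist() for k,v in im.items() if k!='pixels'})
print(s)
E
```

```text
pics
{'fx': 474.056, 'fy': 474.056, 'cx': 274.467, 'cy': 204.928, 'extrinsics': [[0.007, 0.981, -0.194, 297.584], [-1.0, 0.007, 0.001, 39.031], [0.002, 0.194, 0.981, 1308.166], [0.0, 0.0, 0.0, 1.0]]}
{'fx': 541.917, 'fy': 541.917, 'cx': 280.633, 'cy': 200.937, 'extrinsics': [[0.997, 0.035, -0.068, 462.383], [-0.076, 0.386, -0.919, -1173.613], [-0.006, 0.922, 0.387, 649.769], [0.0, 0.0, 0.0, 1.0]]}
{'clock': 0.05, 'qpos': array([-1.40279747,  0.62933005,  0.03848728,  1.5183704 , -0.02700095,
        0.99635471, -0.01997347]), 'qd': array([-4.20116283e-05, -9.14565396e-04,  9.88570758e-05, -1.01023761e-03,
        1.34469773e-03, -5.23279343e-04, -1.20241554e-03]), 'tau': array([ 3.67952322e-03, -5.65061939e+01,  1.23201918e+00, -1.94196779e+01,
        1.12107702e-02,  5.33310988e-03, -2.30724487e-05]), 'eef_pos': array([150.4661832 , 631.82762351, 302.99947303]), 'tool_rot': array([-3.13965003e+00,  5.10748308e-05,  2.90778313e+00]), 'force': array([0.16240264, 0.61800661, 0.09358962]), 'torque': array([ 0.01442802,  0.01536681, -0.03139774]), 'gripper_force': 0.0, 'width': 85.57859412425448}
```

View pics/top1.png

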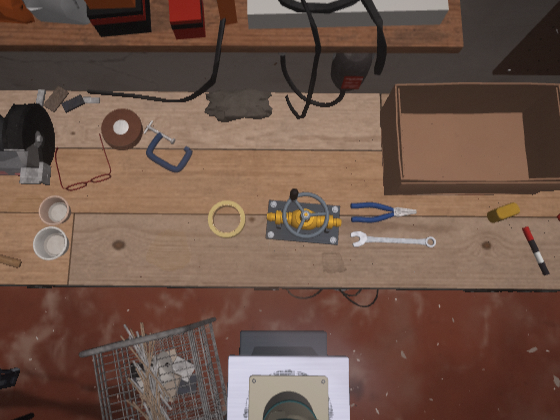

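View pics/side1.png

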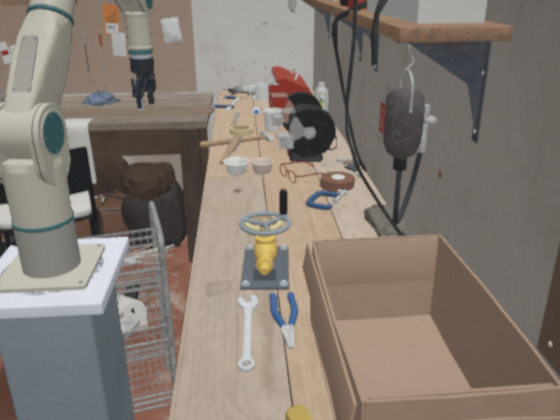

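The top view shows the valve at about (305,215), with the wheel centre at (306,215) and the handle up-left at (294,194). The tape is at (227,219), the pliers at (380,212) and the spanner at (393,240). The side view shows the handle at (283,200) and the wheel at (265,224).

Run:
```python
import cv2,numpy as np
a=cv2.imread('pics/top1.png')[175:255,255:350]; b=cv2.imread('pics/side1.png')[180:300,225:310]
a=cv2.resize(a,None,fx=5,fy=5,interpolation=cv2.INTER_CUBIC); b=cv2.resize(b,None,fx=3.5,fy=3.5,interpolation=cv2.INTER_CUBIC)
H=max(a.shape[0],b.shape[0]); o=np.zeros((H,a.shape[1]+b.shape[1],3),np.uint8); o[:a.shape[0],:a.shape[1]]=a;o[:b.shape[0],a.shape[1]:]=b
cv2.imwrite('pics/c1.png',o);print(o.shape,a.shape)
```

```text
(420, 773, 3) (400, 475, 3)
```

View pics/c1.png

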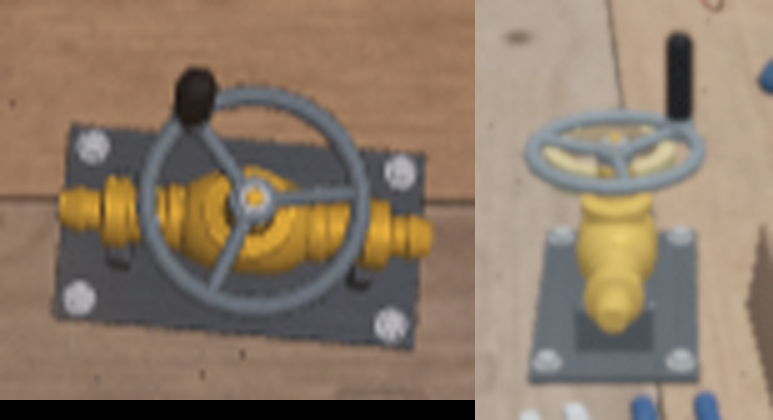

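The crop shows the plate corners at (72,124), (426,152), (414,350) and (55,318), and the rim spans 140–370 by 86–313. In the side crop the rim spans 527–703 by 110–192, and the handle runs from (679,36) to (679,118).

```bash
cat >> h.py <<'E'
def ld(f): return np.load('pics/'+f+'.npy',allow_pickle=True).item()
E
python3 - <<'E'
from h import *
t=ld('top1.png');s=ld('side1.png')
T=lambda u,v,z:ray(t,255+(u+.5)/5-.5,175+(v+.5)/5-.5,z)
S=lambda u,v,z:ray(s,225+(u-475+.5)/3.5-.5,180+(v+.5)/3.5-.5,z)
C=[T(u,v,8) for u,v in((72,124),(426,152),(414,350),(55,318))]
print('plate c',np.mean(C,0)); e=C[0]-C[1];f=C[3]-C[2];g=C[0]-C[3];k=C[1]-C[2]
print([np.linalg.norm(x) for x in(e,f,g,k)],[np.arctan2(-x[0],x[1]) for x in(e,f)],[np.arctan2(x[1],x[0]) for x in(g,k)])
Cs=[S(u,v,8) for u,v in((546,231),(695,231),(697,380),(531,380))];print('side plate',np.mean(Cs,0))
print('hub',T(255,200,118),S(615,151,118))
print('rim',T(140,200,118)[1]-T(370,200,118)[1])
for z in(188,):print('h top',T(198,80,z),S(679,40,z))
print('bot',T(192,118,128),S(679,116,128))
E
```

```text
plate c [508.65638696 -41.78320836   8.        ]
[np.float64(198.69090210666562), np.float64(198.38635234097202), np.float64(109.71309447467961), np.float64(111.48694024541683)] [np.float64(-0.07322222048313055), np.float64(-0.08215658527850446)] [np.float64(-0.07642342599448429), np.float64(-0.07917525030743294)]
side plate [508.53324705 -42.34818377   8.        ]
hub [509.01363248 -41.85596469 118.        ] [508.9707648  -37.99895766 118.        ]
rim 117.29800628680911
h top [555.44254313  -9.81159205 188.        ] [553.17136202 -19.4883909  188.        ]
bot [549.39041275  -9.34916429 128.        ] [553.88267409  -7.5423765  128.        ]
```

{"method": "send_rows", "body": {
  "rows": [
    [[-3,-3,0,0,0,-0.02],[-6,-6,0,0,0,-0.04],[-9,-9,0,0,0,-0.07],[-12,-12,0,0,0,-0.09],[-15,-15,0,0,0,-0.12],[-18,-18,0,0,0,-0.14],[-21,-21,0,0,0,-0.16],[-24,-24,0,0,0,-0.19],[-27,-27,0,0,0,-0.21],[-30,-30,0,0,0,-0.234]]
  ],
  "grip": 0
}}

```text
clock: 1.1
eef_pos: [373.4, 269.3, 303.8]
tool_rot: [-3.141, -0.0, -3.14]
force: [-0.3, 0.7, -0.3]
width: 85.3
gripper_force: 0.0
```

{"method": "send_rows", "body": {
  "rows": [
    [[-2.5,-3.8,0,0,0,0],[-5,-7.7,0,0,0,0],[-7.5,-11.6,0,0,0,0],[-10,-15.5,0,0,0,0],[-12.5,-19.5,0,0,0,0],[-15,-23.4,0,0,0,0],[-17,-26.5,0,0,0,0],[-17.9,-27.9,0,0,0,0],[-17.9,-27.9,0,0,0,0]]
  ]
}}

```text
clock: 2.0
eef_pos: [552.5, -10.4, 303.4]
tool_rot: [-3.141, -0.0, 3.138]
force: [-0.1, 0.2, 0.4]
width: 85.1
gripper_force: 0.0
```

Run:
```python
from h import *
s,im=snap('wrist','w1.png'); print(s['eef_pos'],s['tool_rot'],np.round(s['qpos'],2),{k:np.round(v,3).tolist() for k,v in im.items() if k!='pixels'})
from scipy.spatial.transform import Rotation as R
T=np.eye(4);T[:3,:3]=R.from_euler('xyz',s['tool_rot']).as_matrix();T[:3,3]=s['eef_pos'];im['extrinsics']=T@np.array(im['mount'])
for p in((552.5,-9.7,188),(552.5,-9.7,126),(508.8,-41.5,118)):print(proj(im,p))
```

```text
[552.48850921 -10.35697079 303.41076405] [-3.14064143e+00 -3.47298227e-04  3.13754362e+00] [-0.07  0.49  0.05  1.79 -0.03  0.86  1.56] {'fx': 315.26, 'fy': 315.26, 'cx': 280.01, 'cy': 204.12, 'mount': [[-0.001, 0.956, 0.293, 75.675], [1.0, 0.001, 0.0, 0.059], [0.0, 0.293, -0.956, -69.373], [0.0, 0.0, 0.0, 1.0]]}
(np.float64(281.26245428149207), np.float64(233.11704159997169))
(np.float64(281.06005920571926), np.float64(204.3087628087527))
(np.float64(241.22523921518365), np.float64(149.50983646653208))
```

View pics/w1.png

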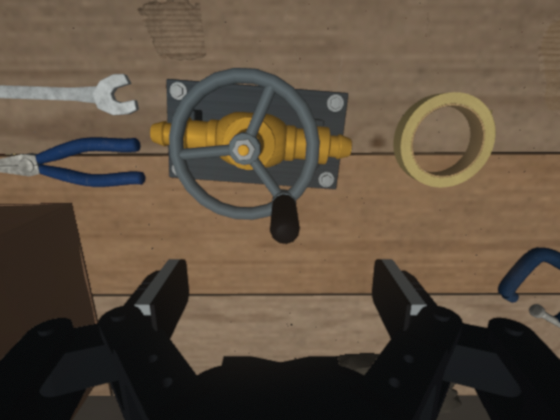

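The wrist view shows the handle top at about (285,229), against a predicted (281,233), and the hub at (246,149), against (241,149). The valve is therefore about 2 mm further in +Y. The fingers straddle the handle, so I'm going down.

{"method": "send_rows", "body": {
  "rows": [
    [[0,0.2,2,0,0,0],[0,0.2,4,0,0,0],[0,0.2,6,0,0,0],[0,0.2,8,0,0,0],[0,0.2,9,0,0,0],[0,0.2,9,0,0,0]]
  ]
}}

```text
clock: 2.65
eef_pos: [550.6, -4.1, 212.8]
tool_rot: [3.141, -0.003, -3.139]
force: [0.1, 0.8, -0.4]
width: 85.3
gripper_force: 0.0
```

{"method": "send_rows", "body": {
  "rows": [
    [[0,0,0,0,0,0],[0,0,0,0,0,0],[0,0,0,0,0,0],[0,0,0,0,0,0],[0,0,0,0,0,0],[0,0,0,0,0,0],[0,0,0,0,0,0],[0,0,0,0,0,0]]
  ],
  "grip": 255
}}

```text
clock: 3.45
eef_pos: [552.0, -6.6, 214.7]
tool_rot: [-3.141, 0.001, 3.141]
force: [-0.3, -1.2, 4.9]
width: 18.5
gripper_force: 58.4
```

Run:
```python
from h import *
snap('side','s2.png'); s,im=snap('wrist','w2.png');print(s)
a=cv2.imread('pics/s2.png')[150:300,200:330];b=cv2.imread('pics/w2.png')
a=cv2.resize(a,(364,420)); cv2.imwrite('pics/c2.png',np.hstack([a,b[:,60:490]]))
```

```text
{'clock': 3.5, 'qpos': array([-0.06480989,  0.60765433,  0.03874487,  1.88208545, -0.03570271,
        0.65203994,  1.56573737]), 'qd': array([ 4.92352205e-04, -2.52055212e-04,  1.37738657e-03,  4.78963840e-04,
       -1.32426172e-05, -9.33009010e-04, -2.76020459e-04]), 'tau': array([-6.31361660e-01, -4.71158588e+01,  4.64429269e-01, -1.37264854e+01,
       -2.20642230e-01, -5.07633928e-01,  6.34861772e-04]), 'eef_pos': array([551.98947678,  -6.52291274, 214.65159545]), 'tool_rot': array([-3.14115312e+00,  4.87090840e-04,  3.14115706e+00]), 'force': array([-0.9195553 , -0.66041209,  5.75990079]), 'torque': array([-0.27382874,  0.29777714,  0.02169921]), 'gripper_force': 58.38897440582514, 'width': 18.06805955072979}
```

View pics/c2.png

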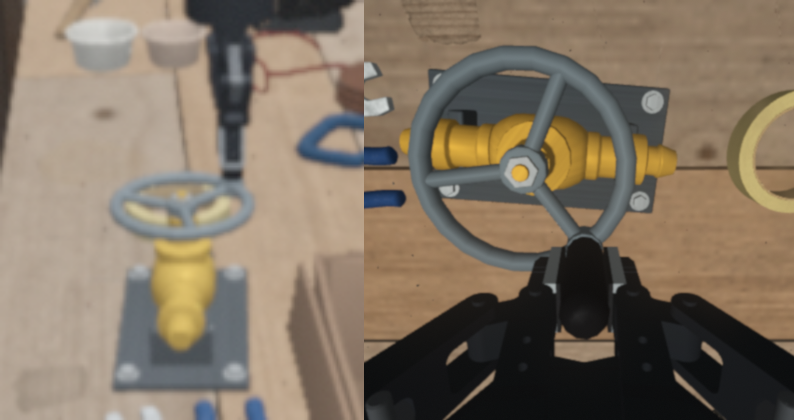

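Gripped: the opening is 18 mm at 58 N and the handle is between the pads. I estimate q ≈ 3.88 rad. Next I'll generate the arc rows.

```bash
cat > arc.py <<'E'
import numpy as np,json,sys
# arc about the wheel axis, rows relative to the start, tool x=-X, tool y=+Y (cm)
def arc(a0,a1,n=10,r=5.5):
    t=np.linspace(a0,a1,n+1)[1:]
    return [[float(np.round(-r*(np.cos(x)-np.cos(a0)),2)),float(np.round(r*(np.sin(x)-np.sin(a0)),2)),0,0,0,0] for x in t]
E
python3 - <<'E'
from arc import *
for k in range(3):print(json.dumps(arc(.667-k,.667-k-1)))
E
```

```text
[[-0.32, -0.45, 0, 0, 0, 0], [-0.59, -0.93, 0, 0, 0, 0], [-0.81, -1.43, 0, 0, 0, 0], [-0.98, -1.95, 0, 0, 0, 0], [-1.1, -2.49, 0, 0, 0, 0], [-1.17, -3.03, 0, 0, 0, 0], [-1.18, -3.58, 0, 0, 0, 0], [-1.13, -4.13, 0, 0, 0, 0], [-1.03, -4.67, 0, 0, 0, 0], [-0.88, -5.2, 0, 0, 0, 0]]
[[0.21, -0.51, 0, 0, 0, 0], [0.46, -1.0, 0, 0, 0, 0], [0.76, -1.46, 0, 0, 0, 0], [1.11, -1.88, 0, 0, 0, 0], [1.5, -2.27, 0, 0, 0, 0], [1.92, -2.62, 0, 0, 0, 0], [2.38, -2.93, 0, 0, 0, 0], [2.87, -3.18, 0, 0, 0, 0], [3.38, -3.39, 0, 0, 0, 0], [3.9, -3.55, 0, 0, 0, 0]]
[[0.54, -0.1, 0, 0, 0, 0], [1.09, -0.15, 0, 0, 0, 0], [1.64, -0.14, 0, 0, 0, 0], [2.18, -0.08, 0, 0, 0, 0], [2.72, 0.03, 0, 0, 0, 0], [3.24, 0.2, 0, 0, 0, 0], [3.75, 0.42, 0, 0, 0, 0], [4.23, 0.69, 0, 0, 0, 0], [4.68, 1.01, 0, 0, 0, 0], [5.09, 1.37, 0, 0, 0, 0]]
```

{"method": "send_rows", "body": {
  "rows": [
    [[-0.32,-0.45,0,0,0,0],[-0.59,-0.93,0,0,0,0],[-0.81,-1.43,0,0,0,0],[-0.98,-1.95,0,0,0,0],[-1.1,-2.49,0,0,0,0],[-1.17,-3.03,0,0,0,0],[-1.18,-3.58,0,0,0,0],[-1.13,-4.13,0,0,0,0],[-1.03,-4.67,0,0,0,0],[-0.88,-5.2,0,0,0,0]]
  ]
}}

```text
clock: 4.55
eef_pos: [559.9, -56.9, 214.6]
tool_rot: [3.14, -0.002, -3.141]
force: [-3.2, 2.4, 7.6]
width: 18.4
gripper_force: 58.8
```

{"method": "send_rows", "body": {
  "rows": [
    [[0.21,-0.51,0,0,0,0],[0.46,-1.0,0,0,0,0],[0.76,-1.46,0,0,0,0],[1.11,-1.88,0,0,0,0],[1.5,-2.27,0,0,0,0],[1.92,-2.62,0,0,0,0],[2.38,-2.93,0,0,0,0],[2.87,-3.18,0,0,0,0],[3.38,-3.39,0,0,0,0],[3.9,-3.55,0,0,0,0]]
  ]
}}

```text
clock: 5.55
eef_pos: [522.5, -92.2, 214.6]
tool_rot: [3.14, 0.002, -3.141]
force: [1.5, 4.3, 5.2]
width: 18.8
gripper_force: 58.5
```

{"method": "send_rows", "body": {
  "rows": [
    [[0.54,-0.1,0,0,0,0],[1.09,-0.15,0,0,0,0],[1.64,-0.14,0,0,0,0],[2.18,-0.08,0,0,0,0],[2.72,0.03,0,0,0,0],[3.24,0.2,0,0,0,0],[3.75,0.42,0,0,0,0],[4.23,0.69,0,0,0,0],[4.68,1.01,0,0,0,0],[5.09,1.37,0,0,0,0]]
  ]
}}

```text
clock: 6.55
eef_pos: [471.7, -80.9, 214.6]
tool_rot: [-3.14, 0.003, 3.141]
force: [1.9, -0.5, 5.5]
width: 18.4
gripper_force: 58.7
```

Run:
```python
from arc import *
a=.667-3
print(json.dumps(arc(a,a-.7)));a-=.7
print(json.dumps(arc(a,a-.3)))
from cell import ctrl
s=ctrl.read_state();print(s['eef_pos'],s['force'])
```

```text
[[0.27, 0.28, 0, 0, 0, 0], [0.52, 0.57, 0, 0, 0, 0], [0.75, 0.88, 0, 0, 0, 0], [0.95, 1.2, 0, 0, 0, 0], [1.13, 1.54, 0, 0, 0, 0], [1.29, 1.89, 0, 0, 0, 0], [1.43, 2.26, 0, 0, 0, 0], [1.53, 2.63, 0, 0, 0, 0], [1.61, 3.0, 0, 0, 0, 0], [1.67, 3.38, 0, 0, 0, 0]]
[[0.02, 0.16, 0, 0, 0, 0], [0.03, 0.33, 0, 0, 0, 0], [0.03, 0.49, 0, 0, 0, 0], [0.03, 0.66, 0, 0, 0, 0], [0.03, 0.82, 0, 0, 0, 0], [0.02, 0.99, 0, 0, 0, 0], [0.0, 1.15, 0, 0, 0, 0], [-0.02, 1.32, 0, 0, 0, 0], [-0.04, 1.48, 0, 0, 0, 0], [-0.07, 1.64, 0, 0, 0, 0]]
[471.7273117  -80.87321294 214.61335928] [ 1.93178799 -0.5214941   5.51203199]
```

{"method": "send_rows", "body": {
  "rows": [
    [[0.27,0.28,0,0,0,0],[0.52,0.57,0,0,0,0],[0.75,0.88,0,0,0,0],[0.95,1.2,0,0,0,0],[1.13,1.54,0,0,0,0],[1.29,1.89,0,0,0,0],[1.43,2.26,0,0,0,0],[1.53,2.63,0,0,0,0],[1.61,3.0,0,0,0,0],[1.67,3.38,0,0,0,0]]
  ]
}}

```text
clock: 7.55
eef_pos: [453.4, -47.6, 214.5]
tool_rot: [-3.14, -0.001, 3.14]
force: [-3.5, -2.5, 10.9]
width: 18.6
gripper_force: 59.2
```

{"method": "send_rows", "body": {
  "rows": [
    [[0.02,0.16,0,0,0,0],[0.03,0.33,0,0,0,0],[0.03,0.49,0,0,0,0],[0.03,0.6,0,0,0,0],[0.03,0.7,0,0,0,0],[0.03,0.7,0,0,0,0],[0.03,0.7,0,0,0,0]]
  ]
}}

```text
clock: 8.25
eef_pos: [452.8, -40.1, 214.5]
tool_rot: [-3.14, -0.002, 3.141]
force: [-3.9, -0.9, 12.2]
width: 18.6
gripper_force: 59.3
```

{"method": "send_rows", "body": {
  "rows": [
    [[0,0.1,0,0,0,0],[0,0.2,0,0,0,0],[0,0.3,0,0,0,0],[0,0.3,0,0,0,0]]
  ]
}}

```text
clock: 8.65
eef_pos: [452.8, -37.1, 214.5]
tool_rot: [-3.14, -0.002, 3.141]
force: [-3.3, -1.0, 12.0]
width: 18.9
gripper_force: 59.3
```

{"method": "send_rows", "body": {
  "rows": [
    [[0,0.1,0,0,0,0],[0,0.2,0,0,0,0],[0,0.2,0,0,0,0],[0,0.2,0,0,0,0]]
  ]
}}

```text
clock: 9.05
eef_pos: [452.9, -35.1, 214.5]
tool_rot: [-3.141, -0.001, 3.141]
force: [-4.3, -0.7, 11.5]
width: 18.5
gripper_force: 59.3
```

{"method": "send_rows", "body": {
  "rows": [
    [[0,0.1,0,0,0,0],[-0.02,0.2,0,0,0,0],[-0.02,0.2,0,0,0,0],[-0.02,0.2,0,0,0,0]]
  ]
}}

```text
clock: 9.45
eef_pos: [452.9, -34.5, 214.6]
tool_rot: [-3.139, -0.002, 3.139]
force: [-3.9, -5.1, 11.8]
width: 18.4
gripper_force: 59.4
```

{"method": "send_rows", "body": {
  "rows": [
    [[0,0.1,0,0,0,0],[0,0.2,0,0,0,0],[0,0.2,0,0,0,0],[0,0.2,0,0,0,0]]
  ]
}}

```text
clock: 9.85
eef_pos: [452.9, -34.2, 214.6]
tool_rot: [-3.137, -0.001, 3.138]
force: [-3.3, -8.8, 12.0]
width: 18.5
gripper_force: 59.4
```

{"method": "send_rows", "body": {
  "rows": [
    [[0,0.1,0,0,0,0],[0,0.2,0,0,0,0],[0,0.2,0,0,0,0],[0,0.2,0,0,0,0]]
  ]
}}

```text
clock: 10.25
eef_pos: [452.9, -34.0, 214.5]
tool_rot: [-3.135, -0.001, 3.136]
force: [-3.2, -13.6, 12.4]
width: 18.5
gripper_force: 59.5
```

The stop is confirmed: the handle stays at y ≈ -34.6 while the push rises to about 13 N. I'll relax 6.6 mm, then make two turns counter-clockwise as six arcs per turn.

Run:
```python
from arc import *
for k in range(6):a=3.043+k*np.pi/3;print(json.dumps([[float(x) for x in r] for r in arc(a,a+np.pi/3)]))
```

```text
[[0.03, -0.58, 0.0, 0.0, 0.0, 0.0], [-0.01, -1.15, 0.0, 0.0, 0.0, 0.0], [-0.1, -1.72, 0.0, 0.0, 0.0, 0.0], [-0.25, -2.27, 0.0, 0.0, 0.0, 0.0], [-0.46, -2.81, 0.0, 0.0, 0.0, 0.0], [-0.73, -3.32, 0.0, 0.0, 0.0, 0.0], [-1.04, -3.8, 0.0, 0.0, 0.0, 0.0], [-1.41, -4.25, 0.0, 0.0, 0.0, 0.0], [-1.82, -4.65, 0.0, 0.0, 0.0, 0.0], [-2.27, -5.01, 0.0, 0.0, 0.0, 0.0]]
[[-0.48, -0.31, 0.0, 0.0, 0.0, 0.0], [-1.0, -0.57, 0.0, 0.0, 0.0, 0.0], [-1.54, -0.77, 0.0, 0.0, 0.0, 0.0], [-2.09, -0.92, 0.0, 0.0, 0.0, 0.0], [-2.66, -1.0, 0.0, 0.0, 0.0, 0.0], [-3.24, -1.03, 0.0, 0.0, 0.0, 0.0], [-3.81, -1.0, 0.0, 0.0, 0.0, 0.0], [-4.38, -0.9, 0.0, 0.0, 0.0, 0.0], [-4.94, -0.75, 0.0, 0.0, 0.0, 0.0], [-5.47, -0.54, 0.0, 0.0, 0.0, 0.0]]
[[-0.51, 0.26, 0.0, 0.0, 0.0, 0.0], [-0.99, 0.58, 0.0, 0.0, 0.0, 0.0], [-1.44, 0.95, 0.0, 0.0, 0.0, 0.0], [-1.84, 1.36, 0.0, 0.0, 0.0, 0.0], [-2.2, 1.81, 0.0, 0.0, 0.0, 0.0], [-2.51, 2.29, 0.0, 0.0, 0.0, 0.0], [-2.77, 2.8, 0.0, 0.0, 0.0, 0.0], [-2.97, 3.34, 0.0, 0.0, 0.0, 0.0], [-3.12, 3.9, 0.0, 0.0, 0.0, 0.0], [-3.21, 4.47, 0.0, 0.0, 0.0, 0.0]]
[[-0.03, 0.58, 0.0, 0.0, 0.0, 0.0], [
[... 287 characters left out ...]
0.0, 0.0, 0.0]]
[[0.48, 0.31, 0.0, 0.0, 0.0, 0.0], [1.0, 0.57, 0.0, 0.0, 0.0, 0.0], [1.54, 0.77, 0.0, 0.0, 0.0, 0.0], [2.09, 0.92, 0.0, 0.0, 0.0, 0.0], [2.66, 1.0, 0.0, 0.0, 0.0, 0.0], [3.24, 1.03, 0.0, 0.0, 0.0, 0.0], [3.81, 1.0, 0.0, 0.0, 0.0, 0.0], [4.38, 0.9, 0.0, 0.0, 0.0, 0.0], [4.94, 0.75, 0.0, 0.0, 0.0, 0.0], [5.47, 0.54, 0.0, 0.0, 0.0, 0.0]]
[[0.51, -0.26, 0.0, 0.0, 0.0, 0.0], [0.99, -0.58, 0.0, 0.0, 0.0, 0.0], [1.44, -0.95, 0.0, 0.0, 0.0, 0.0], [1.84, -1.36, 0.0, 0.0, 0.0, 0.0], [2.2, -1.81, 0.0, 0.0, 0.0, 0.0], [2.51, -2.29, 0.0, 0.0, 0.0, 0.0], [2.77, -2.8, 0.0, 0.0, 0.0, 0.0], [2.97, -3.34, 0.0, 0.0, 0.0, 0.0], [3.12, -3.9, 0.0, 0.0, 0.0, 0.0], [3.21, -4.47, 0.0, 0.0, 0.0, 0.0]]
```

{"method": "send_rows", "body": {
  "rows": [
    [[0,-0.22,0,0,0,0],[0,-0.44,0,0,0,0],[0,-0.66,0,0,0,0],[0,-0.66,0,0,0,0]]
  ]
}}

```text
clock: 10.65
eef_pos: [452.9, -35.6, 214.5]
tool_rot: [-3.141, -0.002, 3.14]
force: [-4.4, 0.6, 13.2]
width: 18.8
gripper_force: 59.6
```

{"method": "send_rows", "body": {
  "rows": [
    [[0.03,-0.58,0,0,0,0],[-0.01,-1.15,0,0,0,0],[-0.1,-1.72,0,0,0,0],[-0.25,-2.27,0,0,0,0],[-0.46,-2.81,0,0,0,0],[-0.73,-3.32,0,0,0,0],[-1.04,-3.8,0,0,0,0],[-1.41,-4.25,0,0,0,0],[-1.82,-4.65,0,0,0,0],[-2.27,-5.01,0,0,0,0]]
  ]
}}

```text
clock: 11.65
eef_pos: [477.0, -85.0, 214.6]
tool_rot: [3.142, 0.001, 3.141]
force: [-0.7, 2.8, 9.2]
width: 18.2
gripper_force: 59.3
```

{"method": "send_rows", "body": {
  "rows": [
    [[-0.48,-0.31,0,0,0,0],[-1.0,-0.57,0,0,0,0],[-1.54,-0.77,0,0,0,0],[-2.09,-0.92,0,0,0,0],[-2.66,-1.0,0,0,0,0],[-3.24,-1.03,0,0,0,0],[-3.81,-1.0,0,0,0,0],[-4.38,-0.9,0,0,0,0],[-4.94,-0.75,0,0,0,0],[-5.47,-0.54,0,0,0,0]]
  ]
}}

```text
clock: 12.65
eef_pos: [530.7, -89.3, 214.6]
tool_rot: [3.14, -0.002, -3.141]
force: [-3.7, 3.5, 10.6]
width: 18.5
gripper_force: 59.5
```

{"method": "send_rows", "body": {
  "rows": [
    [[-0.51,0.26,0,0,0,0],[-0.99,0.58,0,0,0,0],[-1.44,0.95,0,0,0,0],[-1.84,1.36,0,0,0,0],[-2.2,1.81,0,0,0,0],[-2.51,2.29,0,0,0,0],[-2.77,2.8,0,0,0,0],[-2.97,3.34,0,0,0,0],[-3.12,3.9,0,0,0,0],[-3.21,4.47,0,0,0,0]]
  ]
}}

```text
clock: 13.65
eef_pos: [562.3, -46.7, 214.6]
tool_rot: [-3.14, -0.002, 3.14]
force: [-4.4, -0.7, 10.5]
width: 18.4
gripper_force: 59.5
```

{"method": "send_rows", "body": {
  "rows": [
    [[-0.03,0.58,0,0,0,0],[0.01,1.15,0,0,0,0],[0.1,1.72,0,0,0,0],[0.25,2.27,0,0,0,0],[0.46,2.81,0,0,0,0],[0.73,3.32,0,0,0,0],[1.04,3.8,0,0,0,0],[1.41,4.25,0,0,0,0],[1.82,4.65,0,0,0,0],[2.27,5.01,0,0,0,0]]
  ]
}}

```text
clock: 14.65
eef_pos: [542.0, 3.7, 214.6]
tool_rot: [-3.14, 0.004, 3.141]
force: [1.9, -0.0, 4.9]
width: 18.4
gripper_force: 59.0
```

{"method": "send_rows", "body": {
  "rows": [
    [[0.48,0.31,0,0,0,0],[1.0,0.57,0,0,0,0],[1.54,0.77,0,0,0,0],[2.09,0.92,0,0,0,0],[2.66,1.0,0,0,0,0],[3.24,1.03,0,0,0,0],[3.81,1.0,0,0,0,0],[4.38,0.9,0,0,0,0],[4.94,0.75,0,0,0,0],[5.47,0.54,0,0,0,0]]
  ]
}}

```text
clock: 15.65
eef_pos: [486.6, 11.6, 214.6]
tool_rot: [3.14, 0.002, -3.14]
force: [-0.6, 4.3, 8.2]
width: 18.5
gripper_force: 59.3
```

{"method": "send_rows", "body": {
  "rows": [
    [[0.51,-0.26,0,0,0,0],[0.99,-0.58,0,0,0,0],[1.44,-0.95,0,0,0,0],[1.84,-1.36,0,0,0,0],[2.2,-1.81,0,0,0,0],[2.51,-2.29,0,0,0,0],[2.77,-2.8,0,0,0,0],[2.97,-3.34,0,0,0,0],[3.12,-3.9,0,0,0,0],[3.21,-4.47,0,0,0,0]]
  ]
}}

```text
clock: 16.65
eef_pos: [452.9, -34.6, 214.5]
tool_rot: [3.141, -0.001, -3.141]
force: [-2.5, 2.7, 13.0]
width: 18.6
gripper_force: 59.8
```

One turn is done. The second turn is the same.

{"method": "send_rows", "body": {
  "rows": [
    [[0.03,-0.58,0,0,0,0],[-0.01,-1.15,0,0,0,0],[-0.1,-1.72,0,0,0,0],[-0.25,-2.27,0,0,0,0],[-0.46,-2.81,0,0,0,0],[-0.73,-3.32,0,0,0,0],[-1.04,-3.8,0,0,0,0],[-1.41,-4.25,0,0,0,0],[-1.82,-4.65,0,0,0,0],[-2.27,-5.01,0,0,0,0]]
  ]
}}

```text
clock: 17.65
eef_pos: [476.9, -84.8, 214.6]
tool_rot: [3.141, 0.001, 3.141]
force: [-0.7, 2.8, 8.3]
width: 18.8
gripper_force: 59.4
```

{"method": "send_rows", "body": {
  "rows": [
    [[-0.48,-0.31,0,0,0,0],[-1.0,-0.57,0,0,0,0],[-1.54,-0.77,0,0,0,0],[-2.09,-0.92,0,0,0,0],[-2.66,-1.0,0,0,0,0],[-3.24,-1.03,0,0,0,0],[-3.81,-1.0,0,0,0,0],[-4.38,-0.9,0,0,0,0],[-4.94,-0.75,0,0,0,0],[-5.47,-0.54,0,0,0,0]]
  ]
}}

```text
clock: 18.65
eef_pos: [530.7, -89.3, 214.6]
tool_rot: [3.14, -0.002, -3.141]
force: [-2.9, 4.2, 12.0]
width: 18.9
gripper_force: 59.6
```

{"method": "send_rows", "body": {
  "rows": [
    [[-0.51,0.26,0,0,0,0],[-0.99,0.58,0,0,0,0],[-1.44,0.95,0,0,0,0],[-1.84,1.36,0,0,0,0],[-2.2,1.81,0,0,0,0],[-2.51,2.29,0,0,0,0],[-2.77,2.8,0,0,0,0],[-2.97,3.34,0,0,0,0],[-3.12,3.9,0,0,0,0],[-3.21,4.47,0,0,0,0]]
  ]
}}

```text
clock: 19.65
eef_pos: [562.3, -46.5, 214.6]
tool_rot: [-3.14, -0.002, 3.141]
force: [-3.8, -2.2, 10.7]
width: 18.6
gripper_force: 59.6
```

{"method": "send_rows", "body": {
  "rows": [
    [[-0.03,0.58,0,0,0,0],[0.01,1.15,0,0,0,0],[0.1,1.72,0,0,0,0],[0.25,2.27,0,0,0,0],[0.46,2.81,0,0,0,0],[0.73,3.32,0,0,0,0],[1.04,3.8,0,0,0,0],[1.41,4.25,0,0,0,0],[1.82,4.65,0,0,0,0],[2.27,5.01,0,0,0,0]]
  ]
}}

```text
clock: 20.65
eef_pos: [541.9, 3.8, 214.7]
tool_rot: [-3.141, 0.003, 3.141]
force: [2.1, -1.0, 5.7]
width: 18.9
gripper_force: 59.1
```

{"method": "send_rows", "body": {
  "rows": [
    [[0.48,0.31,0,0,0,0],[1.0,0.57,0,0,0,0],[1.54,0.77,0,0,0,0],[2.09,0.92,0,0,0,0],[2.66,1.0,0,0,0,0],[3.24,1.03,0,0,0,0],[3.81,1.0,0,0,0,0],[4.38,0.9,0,0,0,0],[4.94,0.75,0,0,0,0],[5.47,0.54,0,0,0,0]]
  ]
}}

```text
clock: 21.65
eef_pos: [486.6, 11.5, 214.6]
tool_rot: [3.14, 0.002, -3.14]
force: [0.6, 5.3, 8.8]
width: 18.4
gripper_force: 59.3
```

{"method": "send_rows", "body": {
  "rows": [
    [[0.51,-0.26,0,0,0,0],[0.99,-0.58,0,0,0,0],[1.44,-0.95,0,0,0,0],[1.84,-1.36,0,0,0,0],[2.2,-1.81,0,0,0,0],[2.51,-2.29,0,0,0,0],[2.77,-2.8,0,0,0,0],[2.97,-3.34,0,0,0,0],[3.12,-3.9,0,0,0,0],[3.21,-4.47,0,0,0,0]]
  ]
}}

```text
clock: 22.65
eef_pos: [452.9, -34.5, 214.6]
tool_rot: [3.141, -0.001, -3.141]
force: [-3.0, 2.1, 11.9]
width: 18.7
gripper_force: 59.8
```

{"method": "send_rows", "body": {
  "rows": [
    [[0,0,0,0,0,0],[0,0,0,0,0,0],[0,0,0,0,0,0]]
  ]
}}

```text
clock: 22.95
eef_pos: [452.9, -35.8, 214.6]
tool_rot: [-3.14, -0.002, 3.14]
force: [-3.4, -0.9, 12.5]
width: 18.3
gripper_force: 59.8
```

Run:
```python
from h import *
snap('side','s3.png'); s,im=snap('wrist','w3.png');print(s['clock'],s['eef_pos'],s['tool_rot'],s['force'],s['width'])
a=cv2.imread('pics/s3.png')[150:300,200:330];b=cv2.imread('pics/w3.png')
a=cv2.resize(a,(364,420)); cv2.imwrite('pics/c3.png',np.hstack([a,b[:,60:490]]))
```

```text
23.0 [452.85910357 -35.76494409 214.54858265] [-3.14044939e+00 -1.73354536e-03  3.14050766e+00] [-3.495681   -1.440362   12.77853677] 18.742905664831433
```

View pics/c3.png

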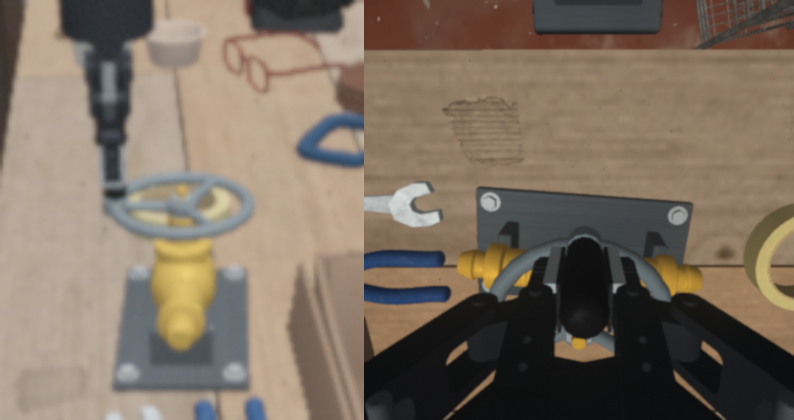

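The handle is held at the -x side again, and the tape, pliers and spanner have not moved. The TCP is at y = -35.8 against the stop's -34.5, about 0.02 rad past, so I'll trim it.

{"method": "send_rows", "body": {
  "rows": [
    [[0,0.05,0,0,0,0],[0,0.12,0,0,0,0],[0,0.12,0,0,0,0],[0,0.12,0,0,0,0],[0,0.12,0,0,0,0]]
  ]
}}

```text
clock: 23.55
eef_pos: [453.0, -34.4, 214.5]
tool_rot: [-3.141, -0.002, 3.141]
force: [-2.9, -1.2, 12.8]
width: 18.7
gripper_force: 59.8
```

Run:
```python
from cell import ctrl
s=ctrl.read_state();print(s['clock'],s['eef_pos'],s['force'],s['width'])
if abs(s['eef_pos'][1]+34.6)<.6: print(ctrl.finish_job())
```

```text
23.55 [452.96277825 -34.40600197 214.54470782] [-2.88413339 -1.21019695 12.773771  ] 18.697590192462318
the job is handed in; nothing more can be done
None
```

I closed the valve clockwise to its stop, backed it off two full turns (back within about 0.1 mm of the stop position at the handle), and handed the job in at 23.55 s with the crank handle still gripped; the tape, pliers and spanner were not touched.

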